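# Clear a measured batch of flanges into carriers and reject box

## Robot

A 6-joint arm with a two-finger parallel gripper is mounted at the origin on a cart in front of the work surface, level with it; the furniture and walls round the work are solid. World frame = base frame: x ahead of the robot, y to its left, z up, the work surface at z = 0. Lengths are in mm, angles in rad, forces in N, time in s.
With the tool pointing down it reaches from about 375 to 975 mm from the base axis. Payload 3.8 kg.
Tool frame: the origin (TCP) lies between the finger pads; the fingertips stand 25 mm ahead of it and the grasp point (between the pads) lies 6 mm ahead of it (ctrl.tips_ahead is the distance from the TCP to the fingertips, in mm); z points along the fingers, y is the line along which they close (so a half turn about z gives the same grasp; the last joint's range is limited). The gripper opens to 85 mm and grips with 20 to 120 N. Pads are 22 mm wide; open, the fingers measure 114 mm over their backs; the gripper's body (76 mm by 85 mm) begins 54 mm behind the grasp point. The pads swing forward as they close: fully open they stand 13 mm farther back than shut.
Start: joints at [1.083, 0.264, 1.604, -0, 1.274, -0.037], TCP at [294.085, 607.563, 256.28] pointing down, gripper open.
Joint ranges: [-2.63, 2.63], [-0.94, 2.18], [0.31, 2.57], [-1.31, 4.45], [0, 2.66], [-2.55, 2.55]. Speed limits (rad/s): [2.57, 2.57, 3.14, 3.14, 3.14, 3.14].

## Interface

Orientations are given as a 3x3 rotation matrix whose columns are the frame's x, y, z axes.
In Python, from bench import readout, eyes, ctrl gives the robot as it stands. The module is installed in compiled form; this text tells all that it offers.
- The arm moves only by the tool servo_tool, never from a script. Its argument "targets" is a list that holds one entry, the list of rows, each a list of 7 numbers: the shift along the world's x, y, z in mm, then the turn, a rotation vector about the world's x, y, z in rad, then the finger opening in mm, from 0 to 85.4. In form: [[[dx, dy, dz, ax, ay, az, gripper], ...]]. A call has 1 to 12 rows; each row shifts and turns the commanded pose from where the row before left it; what a row does not reach is not made up. A row lasts 1/12 s, in which the tool goes at most 41.7 mm and 7.16 degrees, less where a joint would pass 70% of its speed; a pose out of reach is approached as far as the arm can. A call with a gripper value outside its range is refused whole. The fingers move at their own pace and stop on an object; the grip force is fixed at half the most. Time passes only in rows, so rows that do not move let the fingers close. It gives the time, the measured TCP pose, the force, the opening and the grip force at its end, in the units of the state.
- readout.read_state(): the state, without advancing time (a new reading comes with each control period).
- eyes.snapshot(name): name is "scene" or "top" or "wrist"; returns a dict with "pixels" (384x512x3 uint8, blue, green, red), "z_map" (384x512 float32, mm along the optical axis (not along the pixel's ray), 0 where there is no reading), "intrinsics" (3x3 intrinsics, pixels), "position" and "attitude" of the camera in the world. Camera axes: x right, y up, looking along -z (the intrinsics and any distortion apply to the point x, -y, -z); pixel columns grow to the right and rows downward; lengths in mm; the calibration is good to about 2 mm. A picture is of the moment at which its call begins.
- ctrl.job_done(): hands the job in; it is judged then, once.
The state is a dict: "time_s": time; "qpos": joint angles; "qd": joint speeds; "joint_torque": joint torques, N m; "tool_pos": TCP position; "tcp_rot": TCP orientation; "wrist_force": force on the tool from outside, world axes, zero at the start; "wrist_torque": the same for the moment, N m; "finger_gap": opening from 0.0 (shut) to 1.0 (fully open); "grasp_force": force on a finger pad.
Only numpy, scipy, OpenCV 4.12 (cv2) and the standard library are available. Lean on these libraries where they do the work, as an engineer would, in place of code of your own. Each camera call takes 0.05 s, during which the arm holds its last target. There are 200 camera calls.

## Task

The batch on the green mat has been measured: put each steel flange, hub up, into the round carrier whose nest fits its diameter, so that it sits flat on the nest floor. The brass flange strayed in from another job: drop it through the funnel into the reject box.

Things in the scene. Friction and masses are not known exactly. Their poses are not given: they have to be found in the camera images.
- flange_large: turned steel flange: a flat round disc 50 mm in diameter and 8.6 mm thick with a round hub 28 mm in diameter standing on it, 22 mm tall in all. Origin: centre of its underside; z up along the hub. Stands hub up on the green mat (mat top 3.6 mm above the bench).
- flange_medium: turned steel flange: a flat round disc 36 mm in diameter and 7.8 mm thick with a round hub 20 mm in diameter standing on it, 20 mm tall in all. Origin: centre of its underside; z up along the hub. Stands hub up on the green mat (mat top 3.6 mm above the bench).
- flange_small: turned steel flange: a flat round disc 28 mm in diameter and 4.6 mm thick with a round hub 15.6 mm in diameter standing on it, 12 mm tall in all. Origin: centre of its underside; z up along the hub. Stands hub up on the green mat (mat top 3.6 mm above the bench).
- flange_brass: turned brass flange: a flat round disc 30 mm in diameter and 10 mm thick with a round hub 16.6 mm in diameter standing on it, 26 mm tall in all. The only brass one, and the tallest for its width. Origin: centre of its underside; z up along the hub. Stands hub up on the green mat (mat top 3.6 mm above the bench).
- carrier_large: round carrier, aluminium with grey plastic top, 74 mm in diameter, 13.5 mm high, 0.5 kg, loose on the bench, with a round 57 mm nest in its middle (the largest of three). Origin: centre of its underside; z up, the nest's axis. Nest floor (black rubber) 8 mm above the origin; straight wall up to 10 mm, then a 45-degree chamfer, 3.5 mm wide, up to the top at 13.5 mm.
- carrier_medium: round carrier, aluminium with grey plastic top, 74 mm in diameter, 13.5 mm high, 0.5 kg, loose on the bench, with a round 43 mm nest in its middle (the middle of three). Origin: centre of its underside; z up, the nest's axis. Nest floor (black rubber) 8 mm above the origin; straight wall up to 10 mm, then a 45-degree chamfer, 3.5 mm wide, up to the top at 13.5 mm.
- carrier_small: round carrier, aluminium with grey plastic top, 74 mm in diameter, 13.5 mm high, 0.5 kg, loose on the bench, with a round 35 mm nest in its middle (the smallest of three). Origin: centre of its underside; z up, the nest's axis. Nest floor (black rubber) 8 mm above the origin; straight wall up to 10 mm, then a 45-degree chamfer, 3.5 mm wide, up to the top at 13.5 mm.
- reject_box: grey sheet-steel reject box, 80 x 80 mm, 64 mm high, fixed to the bench right of the tall stereo microscope (pass round that one in front, close in and high), padlock in front (-x). A steel funnel in its top, mouth 68 mm across, narrows to a 40 mm hole 36 mm above the bench that opens into the closed box (inner floor 3 mm up). Origin: centre of its underside; z up, the funnel's axis.
Mind the look-alikes: they are no part of the job. Leave any orange look-alike of the flange_large alone.

How it is judged:
By the outcome, as a careful person would: the job done as asked, in the order asked, and still so for the second after the job is handed in, with the robot touching nothing.
It also fails if it takes over 99 s, if anything falls off the work surface, if the arm or the gripper's body presses on something with over 40 N, if the wrist force passes 120 N, or if a joint passes its speed limit or range.

## Working session

There is one attempt and no reset: what is moved stays moved. The work goes in short steps, Python scripts to look and compute and a tool call to move; the robot and the scene stay as the last step left them, time stands still between calls to the robot, and variables do not carry over. Pictures are saved under pics/ and viewed, at most 14 in all, crops included, and the job is handed in when it is done.

Besides the shell and the picture viewer there is one more tool, called as name(argument=value, ...), one argument or row to a line, values as JSON. servo_tool: Moves the arm, as the interface text tells. Its arguments: {"type":"object","properties":{"targets":{"type":"array","items":{"type":"array","items":{"type":"array","items":{"type":"number"}}}}},"required":["targets"]}

```bash
mkdir -p pics; cat > h.py <<'E'
import numpy as np, cv2
from bench import readout, eyes, ctrl
def snap(n):
    s=eyes.snapshot(n); np.savez('%s.npz'%n,**{k:np.asarray(v) for k,v in s.items()}); return s
def load(n): return dict(np.load('%s.npz'%n))
def ray(s,u,v):
    K=s['intrinsics']; d=np.array([(u-K[0,2])/K[0,0],-(v-K[1,2])/K[1,1],-1.0])
    return s['position'],s['attitude']@d
def onplane(s,u,v,z):
    p,d=ray(s,u,v); return p+d*(z-p[2])/d[2]
def pt(s,u,v):
    p,d=ray(s,u,v); return p+d*s['z_map'][int(round(v)),int(round(u))]
def proj(s,P):
    c=s['attitude'].T@(np.asarray(P)-s['position']); K=s['intrinsics']
    return K[0,2]+K[0,0]*c[0]/-c[2], K[1,2]+K[1,1]*(-c[1])/-c[2]
E
python3 - <<'E'
from h import *
for n in ['scene','top','wrist']:
    s=snap(n); cv2.imwrite('pics/%s0.png'%n,cv2.resize(s['pixels'],(800,600)) if n!='wrist' else s['pixels'])
    print(n,s.keys(),s['intrinsics'].tolist(),np.round(s['position']),np.round(s['attitude'],3).tolist())
print(readout.read_state(),ctrl.tips_ahead)
E
```

```text
scene dict_keys(['pixels', 'z_map', 'intrinsics', 'position', 'attitude']) [[439.17383101644276, 0.0, 246.68720813607453], [0.0, 439.17383101644276, 189.31383349615209], [0.0, 0.0, 1.0]] [ -2.  34. 811.] [[-0.623, 0.603, -0.498], [-0.782, -0.486, 0.39], [-0.006, 0.632, 0.775]]
top dict_keys(['pixels', 'z_map', 'intrinsics', 'position', 'attitude']) [[407.80826121065536, 0.0, 258.76608657236187], [0.0, 407.80826121065536, 194.69305460145029], [0.0, 0.0, 1.0]] [ 358. -362.  981.] [[-0.002, 0.993, -0.114], [-1.0, -0.004, -0.016], [-0.017, 0.114, 0.993]]
wrist dict_keys(['pixels', 'z_map', 'intrinsics', 'position', 'attitude']) [[269.283334762449, 0.0, 258.45134883679697], [0.0, 269.283334762449, 188.65953963805808], [0.0, 0.0, 1.0]] [230. 638. 373.] [[0.434, -0.866, -0.25], [0.901, 0.417, 0.122], [-0.002, -0.278, 0.961]]
{'time_s': 0.15, 'qpos': array([ 1.08305740e+00,  2.64602034e-01,  1.60506094e+00,  9.60005579e-06,
        1.27369792e+00, -3.69073211e-02]), 'qd': array([ 1.00213073e-03, -1.73278305e-03, -3.45198086e-03,  3.51679738e-05,
        1.05718382e-03, -1.34424472e-03]), 'joint_torque': array([-2.40792460e-04, -5.15903950e+01, -3.67958415e+01, -1.45274234e-04,
        8.03801551e-03, -1.33100605e-05]), 'tool_pos': array([293.86609632, 607.09498274, 255.2328618 ]), 'tcp_rot': array([[-9.00083812e-01,  4.35715999e-01, -8.36759021e-04],
       [ 4.35716796e-01,  9.00082467e-01, -1.55775247e-03],
       [ 7.44144482e-05, -1.76669774e-03, -9.99998437e-01]]), 'wrist_force': array([ 0.54690531, -0.45847011, -0.11245458]), 'wrist_torque': array([-0.02532837, -0.04032399,  0.00999718]), 'grasp_force': 0.0, 'finger_gap': 1.0062158032314925} 25.0
```

View pics/scene0.png

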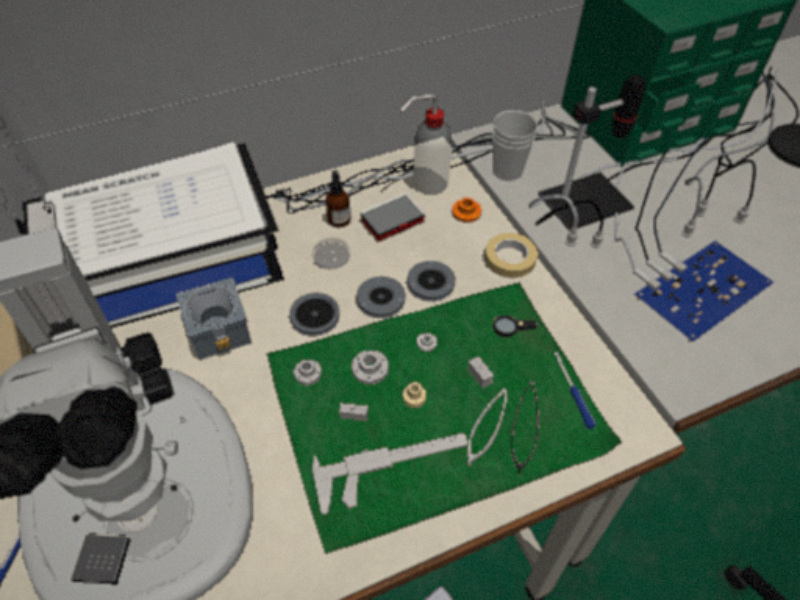

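View pics/top0.png

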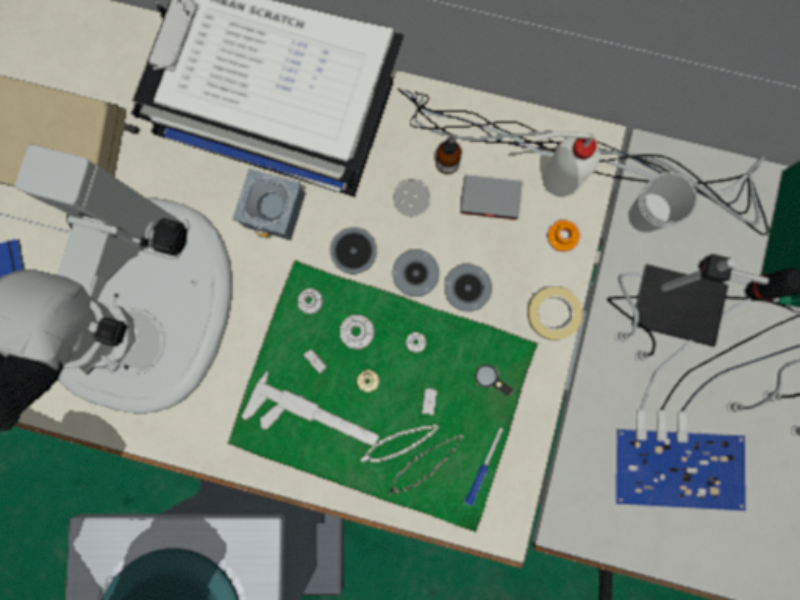

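View pics/wrist0.png

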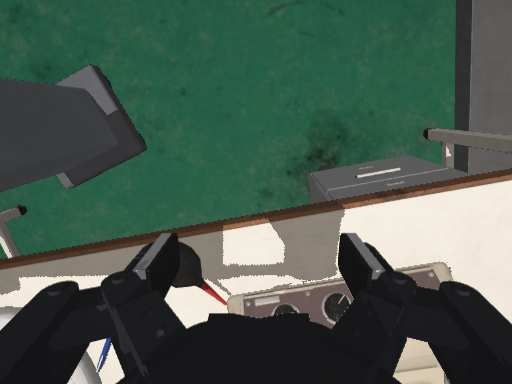

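The scene view (800x600) shows the carriers at (315,313), (381,297) and (431,280). Steel flanges are at (307,372), (370,366) and (427,342), brass at (414,394), the box at (213,318), and the orange look-alike at (467,209). The top view shows the same things, with the microscope at about (120,300). The wrist view shows only the bench edge.

Next I'll measure them all.

```bash
python3 - <<'E'
from h import *
t=load('top'); s=load('scene')
def blobs(im,name):
    hsv=cv2.cvtColor(im['pixels'],cv2.COLOR_BGR2HSV)
    h,sa,v=cv2.split(hsv)
    green=((h>50)&(h<80)&(sa>120)).astype(np.uint8)
    cs,_=cv2.findContours(green,cv2.RETR_EXTERNAL,cv2.CHAIN_APPROX_NONE)
    # mat: the contour containing the median flange pixel
    px=(230,212) if name=='top' else (237,235)
    c=[c for c in cs if cv2.pointPolygonTest(c,px,False)>0][0]
    m=np.zeros_like(green); cv2.drawContours(m,[c],-1,1,-1)
    q=cv2.approxPolyDP(c,8,True)[:,0]; print(name,'mat',[np.round(onplane(im,*p,3.6)[:2]).tolist() for p in q])
    m2=((m>0)&(green==0)).astype(np.uint8)
    for c in cv2.findContours(m2,cv2.RETR_EXTERNAL,cv2.CHAIN_APPROX_NONE)[0]:
        if 60<cv2.contourArea(c)<900 and len(c)>5:
            (u,w),(a,b),g=cv2.fitEllipse(c); P=onplane(im,u,w,9)
            zs=[pt(im,x,y)[2] for x,y in [(u,w),(u+2,w),(u-2,w),(u,w+2),(u,w-2)]]
            k=np.linalg.norm(P-im['position'])/im['intrinsics'][0,0]
            print(name,'flange?',np.round([u,w]),np.round([a*k,b*k],1),np.round(P),np.round(max(zs),1),hsv[int(w),int(u)])
for im,n in((t,'top'),(s,'scene')): blobs(im,n)
# carriers: dark rings
for im,n,cs in((t,'top',[(226,160),(266,174),(299,184)]),(s,'scene',[(201,200),(243,190),(276,179)])):
    hsv=cv2.cvtColor(im['pixels'],cv2.COLOR_BGR2HSV)
    for cu,cv in cs:
        for thr,lab,z in((150,'outer',13.5),(60,'nest',10)):
            g=(cv2.cvtColor(im['pixels'],cv2.COLOR_BGR2GRAY)<thr)
            if lab=='outer': g&=~((hsv[...,0]>50)&(hsv[...,0]<80)&(hsv[...,1]>110))
            w=np.zeros(g.shape,np.uint8); cv2.circle(w,(cu,cv),24,1,-1); g=(g&(w>0)).astype(np.uint8)
            c=max(cv2.findContours(g,cv2.RETR_EXTERNAL,cv2.CHAIN_APPROX_NONE)[0],key=cv2.contourArea)
            (u,v),(a,b),_=cv2.fitEllipse(c);P=onplane(im,u,v,z);k=np.linalg.norm(P-im['position'])/im['intrinsics'][0,0]
            print(n,lab,np.round([u,v],1),np.round([a*k,b*k],1),np.round(P,1))
# heights map of the top view on a coarse grid
H=np.zeros((384,512))
vv,uu=np.mgrid[:384,:512];K=t['intrinsics']
d=np.stack([(uu-K[0,2])/K[0,0],-(vv-K[1,2])/K[1,1],-np.ones_like(uu)],-1)@t['attitude'].T
X=t['position']+d*t['z_map'][...,None]
ok=t['z_map']>0
for x0 in range(150,800,50):
    r=[]
    for y0 in range(300,-700,-50):
        k=ok&(abs(X[...,0]-x0)<25)&(abs(X[...,1]-y0)<25)
        r.append('%4d'%(X[k,2].max()) if k.any() else '   -')
    print(x0,' '.join(r))
E
```

```text
top mat [[536.0, -176.0], [261.0, -81.0], [136.0, -450.0], [409.0, -545.0]]
top flange? [305. 310.] [ 13.2 183.3] [ 199. -452.    9.] 16.2 [113 166 135]
top flange? [275. 257.] [22.6 46.6] [ 323. -383.    9.] 27.2 [ 38   6 171]
top flange? [235. 243.] [34.2 35.1] [ 354. -290.    9.] 30.5 [ 67 173 100]
top flange? [315. 244.] [37.3 69.9] [ 351. -479.    9.] 12.0 [ 93  22 127]
top flange? [201. 231.] [19.4 47.1] [ 384. -209.    9.] 22.3 [ 30   5 162]
top flange? [266. 219.] [31.2 32.3] [ 412. -363.    9.] 17.7 [ 65 126 111]
top flange? [228. 212.] [53.8 54.1] [ 428. -272.    9.] 6.2 [ 71 227 109]
top flange? [198. 192.] [39.9 40.5] [ 476. -200.    9.] 22.1 [ 69 192 109]
scene mat [[406.0, -546.0], [536.0, -176.0], [261.0, -79.0], [138.0, -457.0]]
scene flange? [336. 279.] [29.7 88. ] [ 217. -364.    9.] 4.8 [ 66 153  90]
scene flange? [226. 263.] [23.1 47.5] [ 386. -213.    9.] 22.4 [ 11  15 138]
scene flange? [265. 252.] [32.7 35.7] [ 354. -293.    9.] 29.7 [ 21  86 131]
scene flange? [196. 238.] [37.  40.1] [ 475. -201.    9.] 25.4 [ 15  10 152]
scene flange? [307. 238.] [27.4 48.2] 
[... 1712 characters left out ...]
0  335  326   37   29    9   25   29   29    9   16   18    9   23   23   82
500   13   11    1    -  291  295  215  131   31    8   27   16   17   19   18   19   16   23   24   70
550   13   15    4    -  145  324  325  153   34   63    9   18   16   16   18   17    5   13   25    5
600    8    8    8    -  149  325  323   37   66   69   66   16   15   15   16   29   30   12   24    5
650    4  105  108    -  116   34   30    6   68   80   99  104   99   14   14   30  196  203  190    8
700    -  117  121  125  127  124   79   98  104  103  103  106  105    5  111   61   16  120  150   24
750    -  127  133  134  134  130  105  105  104  104  104  106  106   24   23   24   24   22   13  314
```

```bash
python3 - <<'E'
from h import *
t=load('top')['pixels'][140:270,140:340]; cv2.imwrite('pics/c1.png',cv2.resize(t,(800,520),interpolation=cv2.INTER_CUBIC))
E
```

```text
(no output)
```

View pics/c1.png

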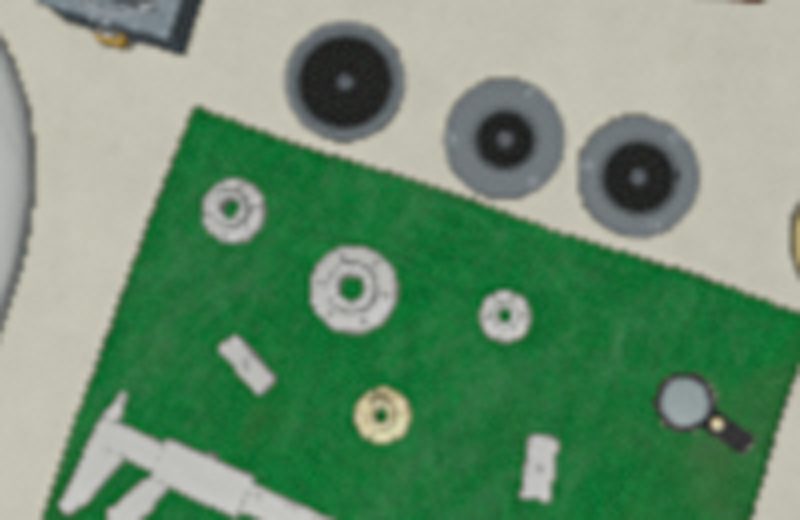

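```bash
python3 - <<'E'
from h import *
Xs=[]
for n in('top','scene'):
    t=load(n);vv,uu=np.mgrid[:384,:512];K=t['intrinsics']
    d=np.stack([(uu-K[0,2])/K[0,0],-(vv-K[1,2])/K[1,1],-np.ones_like(uu)],-1)@t['attitude'].T
    X=(t['position']+d*t['z_map'][...,None]).astype(float); X[t['z_map']<=0]=np.nan; Xs.append(X)
A=np.concatenate([x.reshape(-1,3) for x in Xs]); A=A[~np.isnan(A[:,0])]
print('     ',' '.join('%4d'%y for y in range(300,-260,-40)))
for x0 in range(120,800,40):
    print(x0,' ',' '.join('%4d'%np.percentile(k,99) if len(k:=A[(abs(A[:,0]-x0)<20)&(abs(A[:,1]-y0)<20),2])>3 else '   -' for y0 in range(300,-260,-40)))
# box: rim points at z 58..70 in the top view
B=A[(A[:,2]>58)&(A[:,2]<70)&(A[:,0]>550)&(A[:,0]<665)&(A[:,1]<-90)&(A[:,1]>-220)]
r=cv2.minAreaRect(B[:,:2].astype(np.float32)); print('box',r)
t=load('top'); g=cv2.cvtColor(t['pixels'],cv2.COLOR_BGR2GRAY)
E
python3 - <<'E'
import sys; sys.path.insert(0,'.')
from h import *
a=load('top')['pixels'][100:165,140:220]; b=load('scene')['pixels'][170:235,100:180]
cv2.imwrite('pics/box.png',cv2.resize(np.hstack([a,b]),None,fx=5,fy=5,interpolation=cv2.INTER_CUBIC))
E
```

```text
300  260  220  180  140  100   60   20  -20  -60 -100 -140 -180 -220
120   -731 -734    -   -1    4    4    4   12   12    4    3    4    -    -
160      -    -    -    -    3    4    4    4    4    3    4    3    3    3
200      -    -    -    -    -    -    -    -    3    3    3    4    4    6
240      -    -    -    -    3    3    4    5    4    4    6    7    7    7
280      -    3    3    4    4    4    4    4    3    4    7   11   10   12
320      -    0    3    4  346  364  370  366   32    4   10   13   15   14
360      -    -    -   36  344  369  366  357   36   30    6   10    7   23
400      -    -    -   35   49  339  338  336  263   35    5    7   20   23
440      -    -    3   35   47  335  334  330  261   35    4    7   10   11
480      -    -   12   35   35  310  313  302   37   36    4    6   25   24
520     13   14    4   34   36   36  216  216  172   36    3    4    7   14
560     13   13    4    3    -  148  322  322  321  148    4   63   63   16
600      6    6    6    7    -    -  323  323  322   32   65   66   64    4
640      3    4  103    -    -  110   31   33   27    4   65   65   65   93
680      3    -  114  115  118  120    4    4    4    5   94   98  102  102
720      -    -  123  125  127  130  128   94   98  101  102  103  103  103
760      -    -  132  133  132  133  130  102  103  103  103  103  103  103
box ((618.484619140625, -140.2171173095703), (83.69886779785156, 86.0194091796875), 73.85587310791016)
```

View pics/box.png

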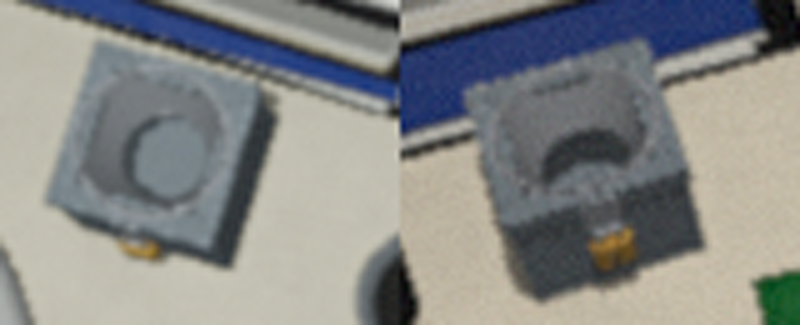

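The box crop shows the funnel mouth centred at crop pixel (155,144) in the left half, with the padlock in front at (140,248).

| Object | x | y | Measured |
|---|---|---|---|
| flange_large | 428 | -273 | 54 mm |
| flange_medium | 476 | -200 | 40 mm |
| flange_small | 411 | -363 | 31 mm |
| flange_brass | 354 | -291 | the brass one |
| carrier_large | 554 | -267 | nest 52 mm |
| carrier_small | 518 | -364 | nest 31 mm |
| carrier_medium | 495 | -444 | nest 40 mm |

The enlarged crop confirms these, and the orange ring is left alone. The microscope reaches z≈370 at x≥300, so I'll go up and in first.

servo_tool(
  targets=[
    [[0,0,38,0,0,0,60],[0,0,38,0,0,0,60],[0,0,38,0,0,0,60],[-10,-20,34,0,0,0,60],[-10,-20,34,0,0,0,60],[-10,-20,34,0,0,0,60],[-15,-31,0,0,0,0,60],[-15,-31,0,0,0,0,60],[-15,-31,0,0,0,0,60],[-15,-31,0,0,0,0,60],[-15,-31,0,0,0,0,60],[-15,-31,0,0,0,0,60]],
  ],
)

```text
time_s: 1.15
tool_pos: [173.2, 359.9, 471.8]
tcp_rot: [[-0.9, 0.436, -0.0], [0.436, 0.9, -0.0], [-0.0, -0.001, -1.0]]
wrist_force: [0.1, 0.5, -0.2]
finger_gap: 0.704
grasp_force: 0.0
```

```bash
python3 - <<'E'
from h import *
s=readout.read_state(); print({k:np.round(v,3).tolist() for k,v in s.items()}, ctrl.tips_ahead)
t=load('top');c=load('scene')
print(onplane(t,171,128.8,64),onplane(c,136,196.8,64))
p=s['tool_pos'][:2];a0=np.arctan2(p[1],p[0]);r=np.hypot(*p)
print(r,a0)
a=a0-0.1*np.arange(18);P=r*np.c_[np.cos(a),np.sin(a)];print(np.round(np.diff(P,axis=0)).tolist(),P[-1])
E
```

```text
{'time_s': 1.15, 'qpos': [1.06, -0.327, 1.793, -0.0, 1.676, -0.06], 'qd': [-0.058, -0.827, 0.596, -0.002, 0.22, -0.058], 'joint_torque': [0.399, -14.853, -38.578, 0.033, -0.313, 0.067], 'tool_pos': [173.229, 359.899, 471.794], 'tcp_rot': [[-0.9, 0.436, -0.0], [0.436, 0.9, -0.0], [-0.0, -0.001, -1.0]], 'wrist_force': [0.065, 0.5, -0.249], 'wrist_torque': [0.019, 0.031, -0.033], 'grasp_force': 0.0, 'finger_gap': 0.704} 25.0
[ 617.57036155 -144.2128385    64.        ] [ 611.65228567 -142.01179459   64.        ]
399.4188045543065 1.1221990738667085
[[35.0, -19.0], [33.0, -22.0], [31.0, -26.0], [28.0, -29.0], [25.0, -31.0], [22.0, -34.0], [18.0, -36.0], [15.0, -37.0], [11.0, -38.0], [7.0, -39.0], [3.0, -40.0], [-1.0, -40.0], [-5.0, -40.0], [-9.0, -39.0], [-13.0, -38.0], [-17.0, -36.0], [-20.0, -34.0]] [ 334.57946108 -218.15582884]
```

servo_tool(
  targets=[
    [[35,-19,0,0,0,-0.1,50],[33,-22,0,0,0,-0.1,50],[31,-26,0,0,0,-0.1,50],[28,-29,0,0,0,-0.1,50],[25,-31,0,0,0,-0.1,50],[22,-34,0,0,0,-0.1,50],[18,-36,0,0,0,-0.1,50],[15,-37,0,0,0,-0.1,50],[11,-38,0,0,0,-0.1,50],[7,-39,0,0,0,-0.1,50],[3,-40,0,0,0,-0.1,50],[-1,-40,0,0,0,-0.1,50]],
  ],
)

```text
time_s: 2.15
tool_pos: [401.1, -31.4, 471.8]
tcp_rot: [[0.085, 0.996, -0.0], [0.996, -0.085, 0.0], [0.0, -0.0, -1.0]]
wrist_force: [0.8, 0.1, 0.2]
finger_gap: 0.586
grasp_force: 0.0
```

servo_tool(
  targets=[
    [[-5,-40,0,0,0,-0.1,50],[-9,-39,0,0,0,-0.1,50],[-13,-38,0,0,0,-0.1,50],[-17,-36,0,0,0,-0.1,50],[-20,-34,0,0,0,-0.1,50],[10,-20,-30,0,0,0,50],[10,-20,-35,0,0,0,50],[10,-20,-35,0,0,0,50],[10,-10,-38,0,0,0,50],[5,0,-38,0,0,0,50],[0,0,-38,0,0,0,50],[0,0,0,0,0,0,50]],
  ],
)

```text
time_s: 3.15
tool_pos: [377.2, -282.6, 248.5]
tcp_rot: [[0.548, 0.836, -0.014], [0.836, -0.548, 0.011], [0.002, -0.018, -1.0]]
wrist_force: [-1.7, 1.5, -1.3]
finger_gap: 0.584
grasp_force: 0.0
```

```bash
python3 - <<'E'
from h import *
s=readout.read_state(); print({k:np.round(v,3).tolist() for k,v in s.items() if k in('tool_pos','tcp_rot','qpos')})
w=snap('wrist'); cv2.imwrite('pics/w1.png',w['pixels'])
for n,P in dict(large=(428,-273,22),med=(476,-200,20),small=(411,-363,12),brass=(354,-291,28),cL=(554,-267,13.5)).items(): print(n,np.round(proj(w,P)))
E
```

```text
{'qpos': [-0.696, -0.112, 2.021, 0.0, 1.25, -0.115], 'tool_pos': [377.231, -282.611, 248.488], 'tcp_rot': [[0.548, 0.836, -0.014], [0.836, -0.548, 0.011], [0.002, -0.018, -1.0]]}
large [291. 140.]
med [294.  65.]
small [314. 201.]
brass [250. 183.]
cL [377.  77.]
```

View pics/w1.png

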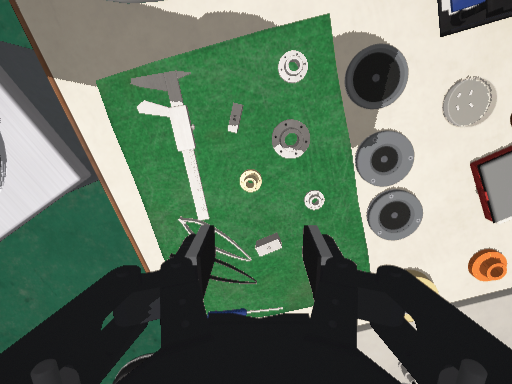

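The wrist view shows large at (291,139), medium at (293,66), small at (314,200) and brass at (250,181). The carriers are at (376,76) large, (385,158) small and (395,214) medium. All lie within about 1 px of the predictions, so I'll refine from this view.

```bash
python3 - <<'E'
from h import *
w=snap('wrist'); s=readout.read_state(); print(s['tool_pos'],s['tcp_rot'].tolist())
im=w['pixels'];hsv=cv2.cvtColor(im,cv2.COLOR_BGR2HSV);g=cv2.cvtColor(im,cv2.COLOR_BGR2GRAY)
green=(hsv[...,0]>45)&(hsv[...,0]<85)&(hsv[...,1]>90)
for n,P,D,zt in (('large',(428,-273),50,12.2),('med',(476,-200),36,11.4),('small',(411,-363),28,8.2),('brass',(354,-291),30,13.6)):
    u,v=proj(w,(*P,zt)); k=w['intrinsics'][0,0]/np.linalg.norm(np.array([*P,zt])-w['position'])
    m=np.zeros(g.shape,np.uint8); cv2.circle(m,(int(u),int(v)),int(D/2*k+5),1,-1)
    c=max(cv2.findContours(((m>0)&~green).astype(np.uint8),cv2.RETR_EXTERNAL,cv2.CHAIN_APPROX_NONE)[0],key=cv2.contourArea)
    (a,b),ax,_=cv2.fitEllipse(c); print(n,np.round([a,b],1),np.round(np.array(ax)/k,1),np.round(onplane(w,a,b,zt-3),1))
for n,P,D in (('cL',(554,-267),57),('cS',(518,-364),35),('cM',(495,-444),43)):
    u,v=proj(w,(*P,9)); k=w['intrinsics'][0,0]/np.linalg.norm(np.array([*P,9])-w['position'])
    m=np.zeros(g.shape,np.uint8); cv2.circle(m,(int(u),int(v)),int(34*k),1,-1)
    c=max(cv2.findContours(((m>0)&(g<55)).astype(np.uint8),cv2.RETR_EXTERNAL,cv2.CHAIN_APPROX_NONE)[0],key=cv2.contourArea)
    (a,b),ax,_=cv2.fitEllipse(c); print(n,np.round([a,b],1),np.round(np.array(ax)/k,1),np.round(onplane(w,a,b,10),1))
E
```

```text
[ 381.05171951 -285.63586284  257.04834037] [[0.5480149752408668, 0.8364615204777955, -0.0034222319802811557], [0.8364684072364911, -0.5480081786673597, 0.002764020428851689], [0.0004365856160579024, -0.00437731352062196, -0.9999903242128605]]
large [287.3 138. ] [50.1 52.3] [ 428.1 -272.8    9.2]
med [289.1  66.7] [39.2 43.8] [ 475.5 -199.7    8.4]
small [310.5 198.3] [28.2 28.6] [ 411.6 -363.7    5.2]
brass [247.8 179.3] [29.2 31.5] [ 353.2 -290.9   10.6]
cL [370.8  77.8] [63.4 65.3] [ 553.4 -266.2   10. ]
cS [379.9 157.9] [33.9 38.1] [ 518.4 -363.    10. ]
cM [390.1 213.4] [40.  47.6] [ 495.3 -442.9   10. ]
```

servo_tool(
  targets=[
    [[12,3,-30,0,0,0,50],[12,3,-35,0,0,0,50],[12,3,-35,0,0,0,50],[11,3,-35,0,0,0,50],[0,0,-30,0,0,0,50],[0,0,-20,0,0,0,50],[0,0,0,0,0,0,50],[0,0,0,0,0,0,50],[0,0,0,0,0,0,50],[0,0,0,0,0,0,50]],
  ],
)

```text
time_s: 4.08
tool_pos: [431.6, -276.3, 76.8]
tcp_rot: [[0.548, 0.836, 0.005], [0.836, -0.548, -0.004], [-0.0, 0.006, -1.0]]
wrist_force: [-0.6, -0.2, 0.1]
finger_gap: 0.58
grasp_force: 0.0
```

```bash
python3 - <<'E'
from h import *
s=readout.read_state(); print(s['tool_pos'],s['tcp_rot'].tolist(),s['qpos'])
w=snap('wrist'); cv2.imwrite('pics/w2.png',w['pixels'])
print(proj(w,(428.2,-272.8,25.6)),proj(w,s['tool_pos']+[0,0,-20]))
E
```

```text
[ 431.57407526 -276.26233939   76.81691826] [[0.5480881478394404, 0.8364046059140188, 0.005168888057083595], [0.8364205447059576, -0.5480759344490589, -0.0036663976298430055], [-0.0002336487127642999, 0.006332873250413584, -0.9999799198607305]] [-6.18019575e-01  1.41266407e-01  2.11426856e+00  8.76422963e-06
  8.79720465e-01 -3.79490945e-02]
(np.float64(251.56254644802476), np.float64(217.7657247869983)) (np.float64(258.955717012623), np.float64(240.58233425189408))
```

View pics/w2.png

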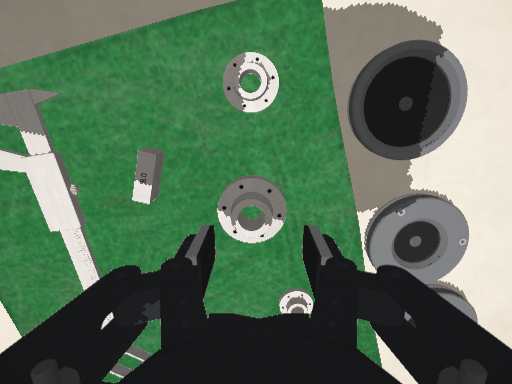

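The wrist view shows the large flange's hub top at (251,213) between the open fingers, a few pixels from the prediction. Going down next.

servo_tool(
  targets=[
    [[-3,3,-10,0,0,0,50],[0,0,-10,0,0,0,50],[0,0,0,0,0,0,50],[0,0,0,0,0,0,50],[0,0,0,0,0,0,50],[0,0,0,0,0,0,50],[0,0,0,0,0,0,50]],
  ],
)

```text
time_s: 4.72
tool_pos: [426.3, -271.6, 53.4]
tcp_rot: [[0.548, 0.836, 0.0], [0.836, -0.548, -0.0], [-0.0, 0.0, -1.0]]
wrist_force: [0.3, 0.3, -0.1]
finger_gap: 0.586
grasp_force: 0.0
```

```bash
python3 - <<'E'
from h import *
s=readout.read_state(); print(s['tool_pos'],s['tcp_rot'][:,2],s['qd'],s['wrist_force'])
w=snap('wrist'); cv2.imwrite('pics/w3.png',w['pixels'])
s=readout.read_state(); print(s['tool_pos'])
im=w['pixels'];hsv=cv2.cvtColor(im,cv2.COLOR_BGR2HSV)
print(proj(w,(428.2,-272.8,25.6)))
E
```

```text
[ 426.28975314 -271.60710472   53.44458105] [ 3.07384360e-04 -2.05158401e-04 -9.99999932e-01] [-6.70739321e-04 -1.60743269e-03 -8.29819413e-04 -3.36138476e-05
  9.08192970e-04  2.97081143e-04] [ 0.28934809  0.26758825 -0.05639778]
[ 426.31687327 -271.58952906   53.47260109]
(np.float64(262.94257058433533), np.float64(234.44887966749653))
```

View pics/w3.png

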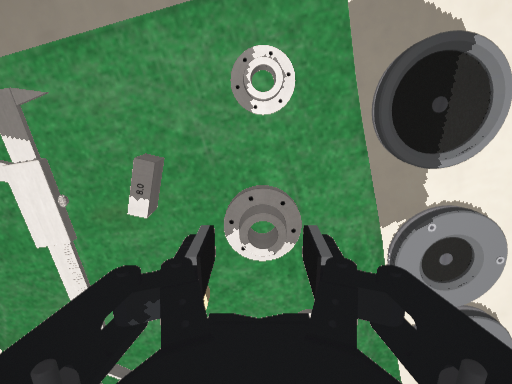

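The view shows the hub bore at (262,229), centred between the finger pads at 208 and 308. I'll go down to grip the hub with the tips about 2 mm above the disc.

servo_tool(
  targets=[
    [[2.5,-0.5,-8,0,0,0,50],[0,0,-6,0,0,0,50],[0,0,0,0,0,0,50],[0,0,0,0,0,0,50],[0,0,0,0,0,0,50],[0,0,0,0,0,0,20],[0,0,0,0,0,0,20],[0,0,0,0,0,0,20],[0,0,0,0,0,0,20],[0,0,0,0,0,0,20],[0,0,0,0,0,0,20]],
  ],
)

```text
time_s: 5.68
tool_pos: [428.9, -272.2, 39.8]
tcp_rot: [[0.548, 0.836, 0.001], [0.836, -0.548, -0.0], [-0.0, 0.001, -1.0]]
wrist_force: [-0.5, 1.2, 4.7]
finger_gap: 0.295
grasp_force: 59.0
```

servo_tool(
  targets=[
    [[0,0,5,0,0,0,20],[0,0,15,0,0,0,20],[0,0,25,0,0,0,20],[0,0,15,0,0,0,20],[0,0,0,0,0,0,20],[0,0,0,0,0,0,20]],
  ],
)

```text
time_s: 6.18
tool_pos: [428.9, -272.1, 99.6]
tcp_rot: [[0.548, 0.836, 0.001], [0.836, -0.548, -0.001], [-0.0, 0.002, -1.0]]
wrist_force: [-1.0, 0.3, -3.1]
finger_gap: 0.291
grasp_force: 59.3
```

```bash
python3 - <<'E'
from h import *
s=readout.read_state(); print(s['tool_pos'],s['finger_gap'],s['wrist_force'],s['grasp_force'])
w=snap('wrist'); cv2.imwrite('pics/w4.png',w['pixels'])
E
```

```text
[ 428.86173195 -272.14654922   99.60100357] 0.2909225026341625 [-0.96188705  0.29304722 -3.0556537 ] 59.25461947917938
```

View pics/w4.png

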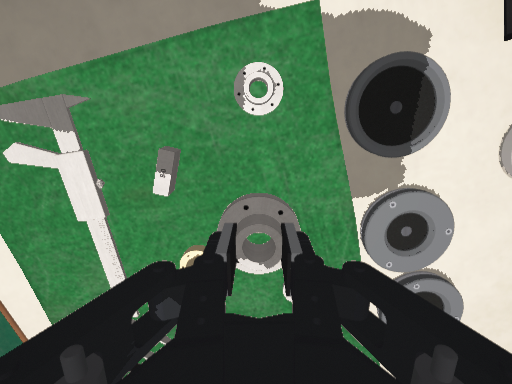

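The large flange is held, with its bore at (258,239), the disc level, and carrier_large at (397,106). I'll work out the offset to the nest.

```bash
cat >> h.py <<'E'
def held(w,s,zoff,guess=(258,239)):
    "bore centre of the held flange, dark/bright blob -> world"
    return onplane(w,*guess,s['tool_pos'][2]-zoff)
def nest(w,P,thr=55,r=34):
    g=cv2.cvtColor(w['pixels'],cv2.COLOR_BGR2GRAY);u,v=proj(w,(*P,9)); k=w['intrinsics'][0,0]/np.linalg.norm(np.array([*P,9])-w['position'])
    m=np.zeros(g.shape,np.uint8); cv2.circle(m,(int(u),int(v)),int(r*k),1,-1)
    c=max(cv2.findContours(((m>0)&(g<thr)).astype(np.uint8),cv2.RETR_EXTERNAL,cv2.CHAIN_APPROX_NONE)[0],key=cv2.contourArea)
    e=cv2.fitEllipse(cv2.convexHull(c)); return e,onplane(w,*e[0],9)
E
python3 - <<'E'
from h import *
w=load('wrist'); s=readout.read_state()
print('held',held(w,s,14.2), s['tool_pos'])
for P in((553.7,-266.6),(518.3,-363.5)):
    for thr in (45,60): print(nest(w,P,thr))
print('centre bolt', onplane(w,396,107,8))
E
```

```text
held [ 430.13793286 -268.96021254   84.2559841 ] [ 427.95470271 -271.50177132   98.4559841 ]
(((395.1824645996094, 106.64513397216797), (72.29707336425781, 78.6186752319336), 35.89897918701172), array([ 553.58017961, -265.93571273,    9.        ]))
(((395.2451171875, 106.80474853515625), (73.85104370117188, 78.4212417602539), 34.372005462646484), array([ 553.57060413, -266.06462741,    9.        ]))
(((406.595703125, 231.28419494628906), (33.080543518066406, 41.9741096496582), 61.3067741394043), array([ 518.48524642, -363.3593906 ,    9.        ]))
(((406.875244140625, 231.37042236328125), (35.274627685546875, 42.29169464111328), 59.074459075927734), array([ 518.64992658, -363.56202558,    9.        ]))
centre bolt [ 554.39911437 -266.75456982    8.        ]
```

servo_tool(
  targets=[
    [[31,1,0,0,0,0,20],[31,1,0,0,0,0,20],[31,1,-10,0,0,0,20],[31,2,-20,0,0,0,20],[0,0,-8,0,0,0,20],[0,0,0,0,0,0,20],[0,0,0,0,0,0,20],[0,0,0,0,0,0,20],[0,0,0,0,0,0,20],[0,0,0,0,0,0,20],[0,0,0,0,0,0,20]],
  ],
)

```text
time_s: 7.15
tool_pos: [552.5, -267.4, 62.3]
tcp_rot: [[0.549, 0.836, 0.001], [0.836, -0.549, -0.001], [0.0, 0.002, -1.0]]
wrist_force: [-0.2, -0.7, -3.0]
finger_gap: 0.296
grasp_force: 59.5
```

```bash
python3 - <<'E'
from h import *
s=readout.read_state(); print(s['tool_pos'],s['finger_gap'],s['wrist_force'],s['grasp_force'],s['qd'])
w=snap('wrist'); cv2.imwrite('pics/w5.png',w['pixels'])
# carrier outer circle from this view, and disc, by gray levels
E
```

```text
[ 552.45587227 -267.40265353   62.3489722 ] 0.29580261390599855 [-0.23671703 -0.68109456 -2.99664349] 59.52932417392731 [ 0.00440487  0.00337931 -0.00276978  0.00012912 -0.00110068  0.00282354]
```

View pics/w5.png

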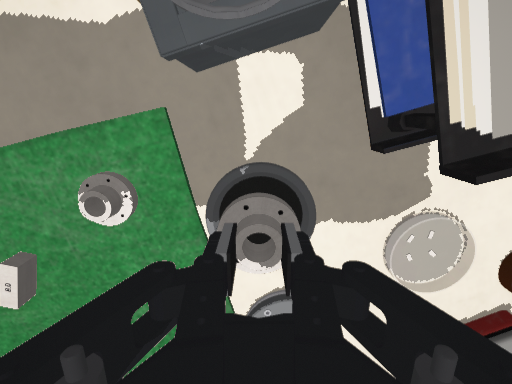

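The view shows the large carrier's rim arc from (207,215) over (261,163) to (315,215). The held disc's centre is at about (258,233). I'll compare this with the projected circles.

```bash
python3 - <<'E'
from h import *
w=load('wrist'); s=readout.read_state()
g=cv2.cvtColor(w['pixels'],cv2.COLOR_BGR2GRAY)
print('col261',[int(x) for x in g[155:215:1,261]])
a=np.linspace(0,2*np.pi,200)
def ext(c,r,z):
    p=np.array([proj(w,(c[0]+r*np.cos(t),c[1]+r*np.sin(t),z)) for t in a]); return np.round([p[:,0].min(),p[:,0].max(),p[:,1].min(),p[:,1].max()],1)
c=(553.6,-266.3)
print('outer',ext(c,37,13.5),'chamf',ext(c,32,13.5),'floor',ext(c,28.5,8))
for o in(-1,0,1,2,3):
    f=s['tool_pos'][:2]+o*np.array([.548,.836]); print(o,'disc top',ext(f,25,s['tool_pos'][2]-27.6),'hub top',ext(f,14,s['tool_pos'][2]-14.2))
E
```

```text
col261 [134, 134, 132, 132, 133, 134, 127, 74, 60, 69, 70, 72, 72, 72, 72, 72, 72, 64, 61, 62, 62, 33, 24, 23, 23, 25, 23, 23, 24, 24, 24, 24, 24, 23, 24, 24, 24, 40, 93, 99, 98, 94, 119, 122, 122, 122, 122, 120, 121, 120, 120, 120, 118, 117, 119, 121, 120, 119, 121, 102]
outer [203.8 315.2 163.6 267.4] chamf [211.3 307.6 171.4 261.1] floor [217.8 301.1 174.8 252.6]
-1 disc top [217.  301.5 195.8 273. ] hub top [233.6 285.1 223.3 269.6]
0 disc top [216.9 301.5 194.2 271.5] hub top [233.6 285.1 221.5 268. ]
1 disc top [216.8 301.6 192.5 270.1] hub top [233.5 285.2 219.8 266.5]
2 disc top [216.8 301.7 190.8 268.7] hub top [233.5 285.2 218.  264.9]
3 disc top [216.7 301.8 189.1 267.3] hub top [233.5 285.3 216.2 263.3]
```

servo_tool(
  targets=[
    [[0.8,0.5,-8,0,0,0,20],[0,0,-6,0,0,0,20],[0,0,-3.5,0,0,0,20],[0,0,0,0,0,0,20],[0,0,0,0,0,0,20],[0,0,0,0,0,0,20],[0,0,0,0,0,0,20]],
  ],
)

```text
time_s: 7.78
tool_pos: [553.1, -266.3, 44.2]
tcp_rot: [[0.548, 0.837, -0.001], [0.837, -0.548, 0.0], [-0.0, -0.001, -1.0]]
wrist_force: [-2.6, 1.6, 5.4]
finger_gap: 0.29
grasp_force: 60.4
```

servo_tool(
  targets=[
    [[0,0,0,0,0,0,45],[0,0,0,0,0,0,45],[0,0,0,0,0,0,45],[0,0,0,0,0,0,45],[0,0,20,0,0,0,45],[0,0,30,0,0,0,45],[-20,17,20,0,0,0,45],[-28,25,0,0,0,0,45],[-28,25,0,0,0,0,45],[0,0,0,0,0,0,45],[0,0,0,0,0,0,45],[0,0,0,0,0,0,45]],
  ],
)

```text
time_s: 8.78
tool_pos: [477.8, -199.6, 114.1]
tcp_rot: [[0.548, 0.837, 0.001], [0.837, -0.548, -0.001], [0.0, 0.002, -1.0]]
wrist_force: [1.2, -0.1, -1.6]
finger_gap: 0.525
grasp_force: 0.0
```

```bash
python3 - <<'E'
from h import *
s=readout.read_state(); print(s['tool_pos'],s['finger_gap'],s['qd'])
w=snap('wrist'); print(proj(w,(475.6,-199.8,23.6)),proj(w,(475.6,-199.8,11.4)))
t=snap('top');a=cv2.resize(t['pixels'][140:270,150:310],(560,455),interpolation=cv2.INTER_CUBIC)
b=w['pixels']; b=cv2.resize(b,(240,180)); o=np.zeros((455,800,3),np.uint8);o[:,:560]=a;o[:180,560:]=b;cv2.imwrite('pics/m1.png',o)
E
```

```text
[ 477.82146047 -199.58244338  114.13022621] 0.5250692238538582 [-0.00667127  0.02219627 -0.04356026 -0.00264288 -0.00257138 -0.00057023]
(np.float64(256.63065476458365), np.float64(202.2787301444001)) (np.float64(256.6949394646306), np.float64(197.66267542551483))
```

View pics/m1.png

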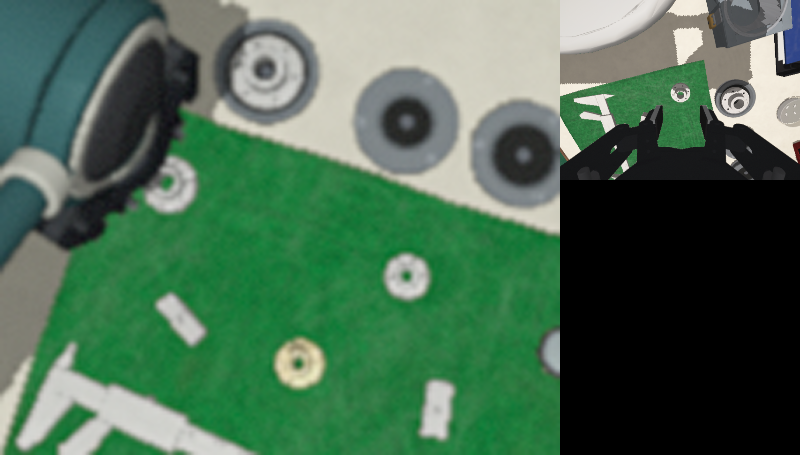

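The large flange sits concentric and level in its carrier, at mosaic pixel (266,70). The medium is at (168,183). Going down on the medium now.

servo_tool(
  targets=[
    [[-1.6,0.2,-30,0,0,0,40],[0,0,-25,0,0,0,40],[0,0,-14,0,0,0,40],[0,0,-5.5,0,0,0,40],[0,0,0,0,0,0,40],[0,0,0,0,0,0,40],[0,0,0,0,0,0,40],[0,0,0,0,0,0,40]],
  ],
)

```text
time_s: 9.55
tool_pos: [477.2, -200.0, 40.7]
tcp_rot: [[0.548, 0.836, 0.003], [0.836, -0.548, -0.001], [0.0, 0.003, -1.0]]
wrist_force: [-0.7, 0.4, 0.3]
finger_gap: 0.468
grasp_force: 0.0
```

```bash
python3 - <<'E'
from h import *
s=readout.read_state(); print(s['tool_pos'],s['finger_gap'],s['qd'],s['wrist_force'])
w=snap('wrist'); g=cv2.cvtColor(w['pixels'],cv2.COLOR_BGR2GRAY)
hsv=cv2.cvtColor(w['pixels'],cv2.COLOR_BGR2HSV);green=(hsv[...,0]>45)&(hsv[...,0]<85)&(hsv[...,1]>90)
# disc edge extents: top of the disc in column of TCP, left/right of the blob
P=(476.2,-199.4); a=np.linspace(0,2*np.pi,200)
p=np.array([proj(w,(P[0]+18*np.cos(t),P[1]+18*np.sin(t),11.4)) for t in a]); print('pred disc',p.min(0),p.max(0))
cx=int(p[:,0].mean()); col=~green[:,cx]; top=np.where(~col[:int(p[:,1].mean())])[0].max(); print('obs top',top+1)
r=int(p[:,1].min()+8); row=green[r]; L=np.where(row[:cx])[0].max(); R=cx+np.where(row[cx:])[0].min(); print('row',r,'obs mid',(L+R)/2,'width',R-L, 'pred mid',cx)
E
```

```text
[ 477.20283872 -199.95572868   40.68734054] 0.4679183706667397 [ 1.76880337e-03 -5.03379408e-03  6.88198225e-03  1.45468817e-03
  9.39769382e-05 -9.29402359e-04] [-0.71492738  0.42649965  0.27588856]
pred disc [226.95074714 205.11598153] [287.24311248 260.29431539]
obs top 203
row 213 obs mid 256.5 width 47 pred mid 257
```

servo_tool(
  targets=[
    [[-0.5,1,-1,0,0,0,40],[0,0,0,0,0,0,40],[0,0,0,0,0,0,10],[0,0,0,0,0,0,10],[0,0,0,0,0,0,10],[0,0,0,0,0,0,10],[0,0,0,0,0,0,10],[0,0,0,0,0,0,10]],
  ],
)

```text
time_s: 10.27
tool_pos: [475.5, -198.3, 38.8]
tcp_rot: [[0.548, 0.836, 0.0], [0.836, -0.548, -0.0], [0.0, 0.0, -1.0]]
wrist_force: [-1.5, 1.2, 5.6]
finger_gap: 0.198
grasp_force: 58.6
```

servo_tool(
  targets=[
    [[0,0,5,0,0,0,10],[0,0,20,0,0,0,10],[0,0,35,0,0,0,10],[0,-20,30,0,0,0,10],[2,-36,10,0,0,0,10],[3,-38,0,0,0,0,10],[3,-38,0,0,0,0,10],[3,-38,0,0,0,0,10],[3,-38,0,0,0,0,10],[3,-30,-20,0,0,0,10],[0,-6,-25,0,0,0,10],[0,0,-20,0,0,0,10]],
  ],
)

```text
time_s: 11.27
tool_pos: [492.0, -445.4, 72.2]
tcp_rot: [[0.55, 0.835, 0.001], [0.835, -0.55, -0.001], [-0.001, 0.001, -1.0]]
wrist_force: [0.2, 1.4, -1.6]
finger_gap: 0.195
grasp_force: 58.8
```

servo_tool(
  targets=[
    [[0,0,0,0,0,0,10],[0,0,0,0,0,0,10],[0,0,0,0,0,0,10],[0,0,0,0,0,0,10],[0,0,0,0,0,0,10]],
  ],
)

```text
time_s: 11.68
tool_pos: [493.5, -442.7, 75.5]
tcp_rot: [[0.547, 0.837, 0.002], [0.837, -0.547, -0.002], [-0.001, 0.003, -1.0]]
wrist_force: [0.5, 0.5, 0.1]
finger_gap: 0.198
grasp_force: 58.8
```

```bash
cat >> h.py <<'E'
def edges(w,c,r,z):
    a=np.linspace(0,2*np.pi,200);p=np.array([proj(w,(c[0]+r*np.cos(t),c[1]+r*np.sin(t),z)) for t in a]);return np.round([p[:,0].min(),p[:,0].max(),p[:,1].min(),p[:,1].max()],1)
E
python3 - <<'E'
from h import *
s=readout.read_state(); print(s['tool_pos'],s['finger_gap'],s['qd'],s['wrist_force'],s['grasp_force'])
w=snap('wrist'); g=cv2.cvtColor(w['pixels'],cv2.COLOR_BGR2GRAY); print(s['tool_pos'])
print('carrier',edges(w,(495.2,-443.4),37,13.5),'floor',edges(w,(495.2,-443.4),21.5,8)); z=s['tool_pos'][2]
for o in(0,1,2):print(o,'disc',edges(w,s['tool_pos'][:2]+o*np.array([.548,.836]),18,z-28.3))
print('col',[int(x) for x in g[140:230,258]]); 
for r in(185,195,205): print(r,[int(x) for x in g[r,190:330]])
E
```

```text
[ 493.48939095 -442.68519374   75.47677537] 0.198174222975559 [-0.00047812  0.00123667 -0.00016684 -0.00080954 -0.00257458 -0.00022894] [0.48759293 0.47707874 0.10742937] 58.83178889751434
[ 493.48939095 -442.68519374   75.47677537]
carrier [209.4 313.2 161.7 259. ] floor [231.9 290.5 181.8 236.9]
0 disc [228.7 289.3 205.5 261. ]
1 disc [228.6 289.4 203.9 259.6]
2 disc [228.6 289.5 202.3 258.1]
col [129, 110, 119, 134, 135, 134, 134, 134, 134, 134, 134, 135, 134, 135, 134, 134, 134, 134, 133, 134, 110, 69, 62, 68, 71, 72, 73, 72, 72, 71, 72, 72, 72, 72, 72, 72, 72, 72, 72, 72, 63, 62, 63, 46, 28, 23, 23, 22, 24, 25, 24, 24, 24, 23, 24, 24, 22, 24, 24, 23, 22, 24, 22, 23, 21, 88, 96, 98, 98, 108, 118, 121, 121, 123, 122, 121, 120, 120, 122, 120, 120, 113, 102, 99, 100, 100, 100, 99, 99, 99]
185 [105, 85, 76, 239, 239, 239, 239, 239, 239, 239, 239, 239, 239, 239, 240, 240, 238, 134, 132, 133, 134, 134, 134, 134, 134, 133, 131, 87, 68, 70, 71, 71, 71, 71, 71, 71, 71, 71, 71, 71, 71, 71, 71, 70, 70, 71, 70, 71, 70, 71, 71, 68, 65, 62, 62, 62, 61, 62, 62, 61, 46, 33, 29, 27, 24, 24, 24, 2
[... 819 characters left out ...]
1, 109, 135, 135, 136, 135, 134, 134, 134, 134, 134, 135, 135, 134, 134, 134, 134, 134, 134, 134, 135]
205 [92, 93, 94, 96, 98, 97, 100, 101, 95, 54, 135, 239, 239, 239, 240, 240, 240, 240, 239, 237, 145, 127, 71, 71, 70, 71, 72, 71, 71, 71, 71, 71, 71, 71, 71, 71, 70, 66, 65, 65, 64, 64, 51, 23, 24, 24, 23, 23, 25, 24, 23, 23, 23, 24, 23, 23, 23, 24, 24, 24, 23, 24, 40, 53, 56, 71, 73, 106, 88, 89, 104, 72, 72, 74, 49, 38, 23, 25, 24, 23, 23, 23, 23, 23, 23, 25, 25, 24, 23, 23, 23, 24, 23, 24, 25, 23, 24, 23, 24, 26, 54, 64, 65, 64, 65, 68, 71, 70, 71, 71, 71, 71, 71, 71, 71, 70, 70, 71, 71, 71, 70, 69, 87, 134, 134, 134, 134, 134, 134, 133, 133, 133, 133, 132, 133, 133, 133, 133, 133, 133]
```

servo_tool(
  targets=[
    [[1.8,-0.5,-10,0,0,0,10],[0,0,-12,0,0,0,10],[0,0,-7,0,0,0,10],[0,0,-3,0,0,0,10],[0,0,0,0,0,0,10],[0,0,0,0,0,0,10],[0,0,0,0,0,0,10],[0,0,0,0,0,0,10]],
  ],
)

```text
time_s: 12.4
tool_pos: [493.9, -442.1, 41.2]
tcp_rot: [[0.548, 0.836, -0.001], [0.836, -0.548, 0.001], [0.001, -0.001, -1.0]]
wrist_force: [-2.0, 2.8, 6.1]
finger_gap: 0.196
grasp_force: 80.6
```

servo_tool(
  targets=[
    [[0,0,0,0,0,0,35],[0,0,0,0,0,0,35],[0,0,0,0,0,0,35],[0,0,0,0,0,0,35],[0,0,20,0,0,0,35],[0,0,30,0,0,0,35],[-20,20,20,0,0,0,35],[-28,28,0,0,0,0,35],[-28,28,0,0,0,0,35],[-7,4,0,0,0,0,35],[0,0,-10,0,0,0,35],[0,0,0,0,0,0,35]],
  ],
)

```text
time_s: 13.4
tool_pos: [410.1, -361.8, 99.8]
tcp_rot: [[0.548, 0.836, -0.001], [0.836, -0.548, 0.001], [0.0, -0.002, -1.0]]
wrist_force: [-0.7, -0.1, -0.1]
finger_gap: 0.409
grasp_force: 0.0
```

servo_tool(
  targets=[
    [[0,0,-20,0,0,0,35],[0,0,-15,0,0,0,35],[0,0,0,0,0,0,35],[0,0,0,0,0,0,35],[0,0,0,0,0,0,35],[0,0,0,0,0,0,35]],
  ],
)

```text
time_s: 13.9
tool_pos: [412.1, -363.7, 67.2]
tcp_rot: [[0.548, 0.836, 0.001], [0.836, -0.548, -0.001], [-0.0, 0.002, -1.0]]
wrist_force: [-1.2, -0.6, 0.6]
finger_gap: 0.412
grasp_force: 0.0
```

```bash
python3 - <<'E'
from h import *
s=readout.read_state(); print(s['tool_pos'],s['finger_gap'],s['qd'],s['wrist_force'])
w=snap('wrist');hsv=cv2.cvtColor(w['pixels'],cv2.COLOR_BGR2HSV);green=(hsv[...,0]>45)&(hsv[...,0]<85)&(hsv[...,1]>90)
P=(411.7,-363); e=edges(w,P,14,8.2); print('pred disc',e)
cx=int((e[0]+e[1])/2); col=green[:,cx]; print('obs top',np.where(col[:int((e[2]+e[3])/2)])[0].max()+1)
r=int(e[2]+10); row=green[r]; print(r,(np.where(row[:cx])[0].max()+cx+np.where(row[cx:])[0].min())/2,cx)
# check the medium carrier from above
t=snap('top'); a=cv2.resize(t['pixels'][140:270,190:350],(480,390),interpolation=cv2.INTER_CUBIC)
sc=snap('scene'); b=cv2.resize(sc['pixels'][150:280,180:310],(320,320),interpolation=cv2.INTER_CUBIC)
o=np.zeros((390,800,3),np.uint8);o[:,:480]=a;o[:320,480:]=b;cv2.imwrite('pics/m2.png',o)
E
```

```text
[ 412.14329083 -363.74949726   67.23309709] 0.4123496331346053 [ 0.00092029 -0.00930608  0.00575741 -0.00121513 -0.00160357  0.00130516] [-1.15064115 -0.58028868  0.58332591]
pred disc [237.9 277.7 195.4 232.6]
obs top 214
205 257.5 257
```

View pics/m2.png

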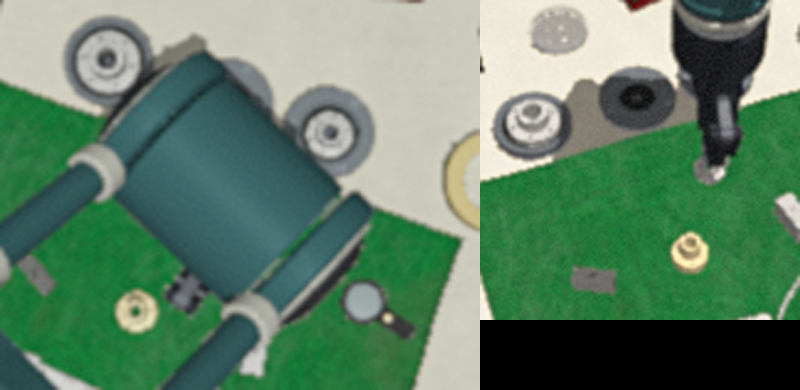

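The medium flange is concentric in its carrier at (330,131), and the large is still in place at (108,60). The small flange's green bore spoiled the top-edge reading, so I'll re-read it.

```bash
python3 - <<'E'
from h import *
w=load('wrist');hsv=cv2.cvtColor(w['pixels'],cv2.COLOR_BGR2HSV);green=(hsv[...,0]>45)&(hsv[...,0]<85)&(hsv[...,1]>90)
print([185+np.where(~green[185:230,c])[0].min() for c in(253,256,258,260,263)], readout.read_state()['tool_pos'])
E
```

```text
[np.int64(195), np.int64(194), np.int64(194), np.int64(194), np.int64(195)] [ 411.76683975 -363.38181352   67.19489198]
```

servo_tool(
  targets=[
    [[0.3,1,-15,0,0,0,35],[0,0,-12,0,0,0,35],[0,0,-5,0,0,0,35],[0,0,0,0,0,0,35],[0,0,0,0,0,0,35],[0,0,0,0,0,0,35],[0,0,0,0,0,0,35]],
  ],
)

```text
time_s: 14.63
tool_pos: [411.8, -362.1, 34.9]
tcp_rot: [[0.548, 0.836, 0.001], [0.836, -0.548, -0.001], [-0.0, 0.001, -1.0]]
wrist_force: [-0.0, 0.5, 0.0]
finger_gap: 0.412
grasp_force: 0.0
```

servo_tool(
  targets=[
    [[0,0,0,0,0,0,6],[0,0,0,0,0,0,6],[0,0,0,0,0,0,6],[0,0,0,0,0,0,6],[0,0,0,0,0,0,6],[0,0,0,0,0,0,6],[0,0,0,0,0,0,6]],
  ],
)

```text
time_s: 15.22
tool_pos: [411.8, -362.1, 35.0]
tcp_rot: [[0.548, 0.836, 0.001], [0.836, -0.548, -0.001], [-0.0, 0.001, -1.0]]
wrist_force: [-0.8, 0.7, 6.1]
finger_gap: 0.132
grasp_force: 58.8
```

servo_tool(
  targets=[
    [[0,0,5,0,0,0,6],[0,0,15,0,0,0,6],[0,0,25,0,0,0,6],[35,0,15,0,0,0,6],[35,0,0,0,0,0,6],[30,0,0,0,0,0,6],[6,0,-5,0,0,0,6],[0,0,-17,0,0,0,6],[0,0,0,0,0,0,6],[0,0,0,0,0,0,6],[0,0,0,0,0,0,6],[0,0,0,0,0,0,6]],
  ],
)

```text
time_s: 16.22
tool_pos: [516.9, -362.0, 72.7]
tcp_rot: [[0.549, 0.836, 0.0], [0.836, -0.549, -0.0], [-0.0, 0.0, -1.0]]
wrist_force: [-0.0, -0.5, -0.8]
finger_gap: 0.13
grasp_force: 58.7
```

```bash
python3 - <<'E'
from h import *
s=readout.read_state(); print(s['tool_pos'],s['finger_gap'],s['qd'],s['wrist_force'],s['grasp_force'])
w=snap('wrist'); g=cv2.cvtColor(w['pixels'],cv2.COLOR_BGR2GRAY); print(readout.read_state()['tool_pos'])
c=(518.4,-363.3);print('carrier',edges(w,c,37,13.5),'floor',edges(w,c,17.5,8)); z=s['tool_pos'][2]
for o in(0,1,2):print(o,'disc',edges(w,s['tool_pos'][:2]+o*np.array([.548,.836]),14,z-26.7))
print('col',[int(x) for x in g[140:235,258]]); 
for r in(190,200,207,212): print(r,[int(x) for x in g[r,195:325]])
E
```

```text
[ 516.87821206 -361.95342239   72.69033538] 0.1300681773279376 [-0.00178386 -0.00643972 -0.00942833  0.00169315 -0.00104178  0.00275125] [-0.01000049 -0.50576984 -0.81037223] 58.681731820106506
[ 517.13314969 -362.09359208   72.95255273]
carrier [209.3 314.5 163.5 261.8] floor [237.6 285.9 189.2 234.5]
0 disc [235.3 283.  213.1 256.6]
1 disc [235.3 283.  211.5 255.1]
2 disc [235.3 283.  209.8 253.6]
col [237, 237, 235, 236, 236, 234, 157, 132, 132, 132, 133, 132, 132, 132, 133, 133, 133, 134, 134, 134, 133, 134, 88, 61, 68, 69, 72, 72, 72, 71, 72, 72, 72, 72, 72, 72, 71, 71, 71, 72, 72, 71, 72, 72, 71, 72, 71, 67, 62, 61, 61, 33, 24, 24, 24, 24, 23, 23, 24, 24, 26, 23, 23, 23, 24, 23, 22, 24, 40, 54, 57, 55, 87, 101, 100, 128, 129, 127, 128, 126, 128, 129, 131, 133, 111, 107, 106, 107, 106, 103, 129, 128, 125, 124, 84]
190 [97, 96, 92, 92, 93, 91, 53, 132, 235, 235, 236, 237, 237, 228, 132, 132, 132, 132, 132, 130, 116, 69, 69, 71, 71, 70, 70, 70, 71, 70, 71, 70, 71, 70, 71, 70, 71, 70, 69, 70, 71, 71, 70, 70, 70, 71, 71, 71, 70, 71, 71, 71, 71, 67, 63, 62, 62, 62, 62, 61, 62, 62, 62
[... 1228 characters left out ...]
, 70, 71, 70, 71, 71, 70, 71, 70, 70, 70, 71, 71, 71, 71, 70, 70, 71, 70, 71, 70, 70, 71, 133, 134, 134, 134, 133, 134, 135, 134, 135, 135, 135]
212 [108, 103, 100, 99, 97, 94, 89, 84, 85, 89, 92, 94, 91, 69, 216, 119, 144, 144, 144, 144, 144, 144, 144, 144, 144, 143, 133, 75, 135, 133, 70, 71, 70, 71, 70, 71, 71, 68, 65, 65, 65, 66, 84, 44, 41, 40, 42, 44, 44, 43, 45, 43, 44, 42, 38, 23, 24, 25, 41, 59, 59, 87, 87, 87, 110, 85, 84, 84, 70, 65, 56, 55, 54, 30, 22, 24, 24, 24, 23, 24, 24, 23, 24, 23, 23, 24, 22, 23, 24, 23, 26, 59, 65, 65, 64, 64, 66, 70, 71, 71, 70, 70, 70, 70, 71, 70, 71, 71, 94, 99, 69, 58, 58, 74, 102, 91, 71, 70, 68, 101, 134, 133, 135, 135, 135, 135, 135, 135, 134, 133]
```

servo_tool(
  targets=[
    [[1.3,-1.4,-12,0,0,0,6],[0,0,-11,0,0,0,6],[0,0,-7,0,0,0,6],[0,0,-2.5,0,0,0,6],[0,0,0,0,0,0,6],[0,0,0,0,0,0,6],[0,0,0,0,0,0,6],[0,0,0,0,0,0,6]],
  ],
)

```text
time_s: 16.93
tool_pos: [517.9, -362.8, 39.5]
tcp_rot: [[0.548, 0.836, -0.002], [0.836, -0.548, 0.001], [-0.0, -0.002, -1.0]]
wrist_force: [-1.9, 1.2, 5.5]
finger_gap: 0.132
grasp_force: 59.3
```

servo_tool(
  targets=[
    [[0,0,0,0,0,0,30],[0,0,0,0,0,0,30],[0,0,0,0,0,0,30],[0,0,0,0,0,0,30],[0,0,15,0,0,0,30],[0,0,30,0,0,0,30],[-30,13,20,0,0,0,35],[-35,15,0,0,0,0,35],[-35,15,0,0,0,0,35],[-35,15,0,0,0,0,35],[-29,14,0,0,0,0,35],[0,0,-10,0,0,0,35]],
  ],
)

```text
time_s: 17.93
tool_pos: [349.8, -288.0, 94.4]
tcp_rot: [[0.549, 0.836, -0.003], [0.836, -0.549, 0.002], [0.0, -0.004, -1.0]]
wrist_force: [0.7, 0.8, -1.2]
finger_gap: 0.406
grasp_force: 0.0
```

servo_tool(
  targets=[
    [[0,0,-18,0,0,0,35],[0,0,0,0,0,0,35],[0,0,0,0,0,0,35],[0,0,0,0,0,0,35],[0,0,0,0,0,0,35],[0,0,0,0,0,0,35]],
  ],
)

```text
time_s: 18.43
tool_pos: [355.6, -291.8, 77.5]
tcp_rot: [[0.548, 0.837, 0.001], [0.837, -0.548, -0.001], [-0.0, 0.001, -1.0]]
wrist_force: [-0.4, 0.2, 0.2]
finger_gap: 0.413
grasp_force: 0.0
```

```bash
python3 - <<'E'
from h import *
s=readout.read_state(); print(s['tool_pos'],s['finger_gap'],s['qd'],s['wrist_force'])
w=snap('wrist');hsv=cv2.cvtColor(w['pixels'],cv2.COLOR_BGR2HSV);green=(hsv[...,0]>45)&(hsv[...,0]<85)&(hsv[...,1]>90)
P=(354,-290.4); e=edges(w,P,15,13.6); print('pred disc',e)
cx=int((e[0]+e[1])/2); print([170+np.where(~green[170:240,c])[0].min() for c in range(cx-6,cx+7,3)])
r=int(e[2]+8); row=green[r]; print(r,(np.where(row[:cx])[0].max()+cx+np.where(row[cx:])[0].min())/2,cx)
# seated check of carriers from scene depth/positions
sc=snap('scene'); t=snap('top'); 
for n,P,zh in(('L',(553.7,-266.5),30),('M',(495.3,-443),28),('S',(518.6,-363),20)):
    for c,q in(('scene',sc),('top',t)):
        u,v=proj(q,(P[0],P[1],zh)); u,v=int(u),int(v)
        d=[pt(q,u+i,v+j)[2] for i in range(-4,5) for j in range(-4,5)]; print(n,c,u,v,'max z',round(max(d),1),'expect',zh)
E
```

```text
[ 355.62328632 -291.78650901   77.47635155] 0.41342289490648165 [ 0.00098248 -0.00322351  0.00581285 -0.00045099  0.0004868   0.00033943] [-0.42829359  0.20199806  0.19717695]
pred disc [235.1 276.7 192.1 231.2]
[np.int64(191), np.int64(190), np.int64(190), np.int64(190), np.int64(191)]
200 255.5 255
L scene 199 194 max z 810.8 expect 30
L top 224 158 max z 981.0 expect 30
M scene 275 173 max z 760.7 expect 28
M top 299 182 max z 31.8 expect 28
S scene 242 186 max z 759.1 expect 20
S top 265 173 max z 23.0 expect 20
```

servo_tool(
  targets=[
    [[-0.7,1.8,-16,0,0,0,35],[0,0,-14,0,0,0,35],[0,0,-6,0,0,0,35],[0,0,0,0,0,0,35],[0,0,0,0,0,0,35],[0,0,0,0,0,0,35],[0,0,0,0,0,0,35]],
  ],
)

```text
time_s: 19.17
tool_pos: [354.6, -289.9, 41.6]
tcp_rot: [[0.548, 0.836, 0.001], [0.836, -0.548, -0.001], [-0.0, 0.002, -1.0]]
wrist_force: [0.9, -0.2, -0.3]
finger_gap: 0.416
grasp_force: 0.0
```

servo_tool(
  targets=[
    [[0,0,0,0,0,0,6],[0,0,0,0,0,0,6],[0,0,0,0,0,0,6],[0,0,0,0,0,0,6],[0,0,0,0,0,0,6],[0,0,0,0,0,0,6],[0,0,0,0,0,0,6]],
  ],
)

```text
time_s: 19.75
tool_pos: [354.5, -289.8, 41.7]
tcp_rot: [[0.548, 0.836, 0.001], [0.836, -0.548, -0.001], [-0.0, 0.001, -1.0]]
wrist_force: [-1.0, 0.4, 6.3]
finger_gap: 0.162
grasp_force: 58.6
```

servo_tool(
  targets=[
    [[0,0,10,0,0,0,6],[0,0,30,0,0,0,6],[0,0,35,0,0,0,6],[5,0,38,0,0,-0.12,6],[30,13,5,0,0,-0.12,6],[32,14,0,0,0,-0.12,6],[32,14,0,0,0,-0.12,6],[32,16,0,0,0,-0.12,6],[32,20,0,0,0,-0.12,6],[32,20,0,0,0,-0.12,6],[30,22,0,0,0,-0.12,6],[20,16,0,0,0,-0.12,6]],
  ],
)

```text
time_s: 20.75
tool_pos: [601.4, -152.3, 159.1]
tcp_rot: [[0.996, -0.094, 0.001], [-0.094, -0.996, 0.0], [0.001, -0.001, -1.0]]
wrist_force: [0.1, -0.4, -1.0]
finger_gap: 0.162
grasp_force: 58.8
```

servo_tool(
  targets=[
    [[10,8,0,0,0,-0.12,6],[5,4,0,0,0,-0.12,6],[0,0,0,0,0,-0.12,6],[0,0,0,0,0,0,6],[0,0,0,0,0,0,6],[0,0,0,0,0,0,6],[0,0,0,0,0,0,6],[0,0,0,0,0,0,6]],
  ],
)

```text
time_s: 21.42
tool_pos: [613.7, -142.7, 158.9]
tcp_rot: [[0.901, -0.434, -0.0], [-0.434, -0.901, 0.0], [-0.0, -0.0, -1.0]]
wrist_force: [0.7, -0.1, -1.7]
finger_gap: 0.158
grasp_force: 58.7
```

```bash
python3 - <<'E'
from h import *
s=readout.read_state(); print(s['tool_pos'],s['tcp_rot'].tolist(),s['finger_gap'],s['qpos'],s['wrist_force'])
w=snap('wrist'); cv2.imwrite('pics/w6.png',w['pixels'])
c=(615,-142.5)
print('mouth',edges(w,c,34,64),proj(w,(*c,64)),'held bottom',edges(w,s['tool_pos'][:2],15,s['tool_pos'][2]-28))
E
```

```text
[ 613.65332324 -142.67219794  158.88110406] [[0.9010732705571446, -0.4336668760263608, -4.153297517446291e-05], [-0.4336668750446196, -0.9010732714621664, 3.074903174520515e-05], [-5.0759090351882205e-05, -9.695655045877044e-06, -0.9999999986647545]] 0.15811136501835119 [-2.67980467e-01  2.55684326e-01  1.80084835e+00  2.10936319e-05
  1.08510817e+00  1.75136428e+00] [ 0.65601286 -0.07798003 -1.68174752]
mouth [216.4 298.4 156.5 234.6] (np.float64(257.3802616491593), np.float64(197.18163643008836)) held bottom [232.8 283.5 210.  256.3]
```

View pics/w6.png

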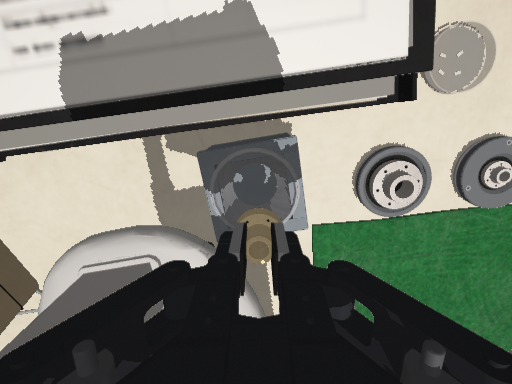

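The view shows the box's top back corners at (199,150) and (294,133), with the mouth top at about (254,149). The brass flange is held at (259,235). Computing the box centre from the back edge and the 80 mm size.

```bash
python3 - <<'E'
from h import *
w=load('wrist'); s=readout.read_state(); print(s['tool_pos'])
A=onplane(w,199,150,64)[:2];B=onplane(w,294,133,64)[:2];C=onplane(w,307,228,64)[:2]
d=(B-A)/np.linalg.norm(B-A); print(A,B,C,'len',np.linalg.norm(B-A),'BC',np.linalg.norm(B-C)); n=np.array([d[1],-d[0]]); n=n if n@(s['tool_pos'][:2]-A)>0 else -n
print('centre',(A+B)/2+40*n, 'mouth top pt',onplane(w,254,149,64))
# mouth ellipse: from depth: points on the rim plane z 60..68 of the wrist depth map
for nm in('wrist','top'):
    q=snap(nm); vv,uu=np.mgrid[:384,:512];K=q['intrinsics']
    dd=np.stack([(uu-K[0,2])/K[0,0],-(vv-K[1,2])/K[1,1],-np.ones_like(uu)],-1)@q['attitude'].T
    X=(q['position']+dd*q['z_map'][...,None]); k=(q['z_map']>0)&(abs(X[...,2]-64)<3)&(abs(X[...,0]-615)<60)&(abs(X[...,1]+143)<60)
    P=X[k][:,:2].astype(np.float32); print(nm,k.sum(),cv2.minAreaRect(P) if len(P)>5 else '')
E
```

```text
[ 613.74577247 -142.6234906   158.90671867]
[ 670.17737774 -117.86740362] [ 649.87967027 -190.77181436] [ 571.5641072  -168.88258284] len 75.67727554430289 BC 81.31707001057643
centre [ 621.49415013 -143.59104756] mouth top pt [ 652.13067382 -157.37748036   64.        ]
wrist 3545 ((619.776611328125, -141.87893676757812), (81.16815948486328, 80.87645721435547), 73.96468353271484)
top 365 ((619.8530883789062, -141.06285095214844), (81.88009643554688, 82.5638198852539), 73.61148071289062)
```

servo_tool(
  targets=[
    [[5,0.3,-20,0,0,0,6],[0,0,-25,0,0,0,6],[0,0,-20,0,0,0,6],[0,0,-9,0,0,0,6],[0,0,0,0,0,0,6],[0,0,0,0,0,0,6],[0,0,0,0,0,0,6],[0,0,0,0,0,0,6],[0,0,0,0,0,0,6]],
  ],
)

```text
time_s: 22.32
tool_pos: [620.2, -142.4, 86.6]
tcp_rot: [[0.901, -0.434, 0.003], [-0.434, -0.901, -0.001], [0.003, -0.001, -1.0]]
wrist_force: [0.7, 0.5, -1.3]
finger_gap: 0.157
grasp_force: 58.6
```

Free of contact and centred. Releasing.

servo_tool(
  targets=[
    [[0,0,0,0,0,0,25],[0,0,0,0,0,0,25],[0,0,0,0,0,0,25],[0,0,0,0,0,0,25],[0,0,0,0,0,0,25],[0,0,15,0,0,0,25],[0,0,35,0,0,0,25],[0,0,38,0,0,0,25],[-15,-30,0,0,0,0,25],[-15,-35,0,0,0,0,25],[-15,-35,0,0,0,0,25],[-15,-35,0,0,0,0,25]],
  ],
)

```text
time_s: 23.32
tool_pos: [558.6, -278.0, 173.4]
tcp_rot: [[0.901, -0.433, 0.001], [-0.433, -0.901, -0.001], [0.001, 0.0, -1.0]]
wrist_force: [0.4, -0.1, 0.9]
finger_gap: 0.29
grasp_force: 0.0
```

servo_tool(
  targets=[
    [[-15,-35,20,0,0,0,25],[-30,0,20,0,0,0,25],[-35,0,0,0,0,0,25],[-35,0,0,0,0,0,25],[-35,0,0,0,0,0,25],[-30,0,0,0,0,0,25],[0,0,0,0,0,0,25],[0,0,0,0,0,0,25],[0,0,0,0,0,0,25]],
  ],
)

```text
time_s: 24.07
tool_pos: [380.0, -311.3, 212.6]
tcp_rot: [[0.901, -0.435, 0.001], [-0.435, -0.901, -0.001], [0.002, 0.0, -1.0]]
wrist_force: [-0.6, -0.5, -0.0]
finger_gap: 0.297
grasp_force: 0.0
```

```bash
python3 - <<'E'
from h import *
s=readout.read_state(); print(s['tool_pos'],s['finger_gap'],s['wrist_force'],s['time_s'])
t=snap('top');w=snap('wrist');sc=snap('scene')
a=cv2.resize(t['pixels'][100:215,140:330],(570,345),interpolation=cv2.INTER_CUBIC)
b=cv2.resize(sc['pixels'][150:240,100:310],(560,240),interpolation=cv2.INTER_CUBIC)
o=np.zeros((590,800,3),np.uint8);o[:345,:570]=a;o[345:585,:560]=b;o[:173,570:]=cv2.resize(w['pixels'],(230,173));cv2.imwrite('pics/m3.png',o)
for n,P,zh in(('L',(553.7,-266.5),30),('M',(495.3,-443),28),('S',(518.6,-363),20)):
    for c,q in(('scene',sc),('top',t)):
        u,v=map(int,proj(q,(*P,zh)));d=[pt(q,u+i,v+j)[2] for i in range(-4,5) for j in range(-4,5) if q['z_map'][v+j,u+i]>0]; print(n,c,u,v,np.round(np.percentile(d,[50,95]),1),zh) if d else print(n,c,'none')
E
```

```text
[ 379.96238371 -311.26959216  212.62843325] 0.2967541796256642 [-0.62114205 -0.47467525 -0.00780349] 24.0667
L scene 199 194 [25.  32.5] 30
L top 224 158 [21.4 32.8] 30
M scene 275 173 [225.8 243.9] 28
M top 299 182 [17.8 29.4] 28
S scene 242 186 [14.1 21.2] 20
S top 265 173 [14.2 21.5] 20
```

View pics/m3.png

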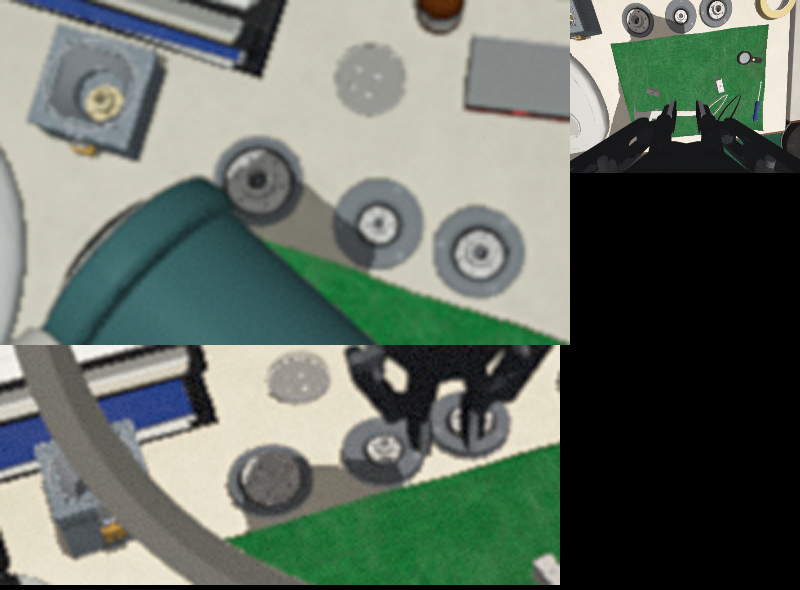

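```bash
python3 - <<'E'
from h import *
t=load('top')
for v in range(126,142,2): print(v,[int(pt(t,u,v)[2]) if t['z_map'][v,u]>0 else -1 for u in range(160,184,2)])
hsv=cv2.cvtColor(t['pixels'],cv2.COLOR_BGR2HSV);m=((hsv[...,0]>15)&(hsv[...,0]<30)&(hsv[...,1]>60)).astype(np.uint8);m[:120]=0;m[146:]=0;m[:,:160]=0;m[:,185:]=0
c=max(cv2.findContours(m,0,1)[0],key=cv2.contourArea);e=cv2.fitEllipse(c);print(e)
for z in(10,30,45,60): print(z,onplane(t,*e[0],z)[:2], 'diam',np.array(e[1])*np.linalg.norm(onplane(t,*e[0],z)-t['position'])/408)
E
```

```text
126 [51, 44, 38, 4, 3, 3, 2, 4, 3, 4, 39, 50]
128 [51, 42, 34, 2, 7, 2, 4, 12, 4, -1, 2, 49]
130 [50, 42, 2, 4, 3, 13, 29, 28, 17, 15, 2, 61]
132 [52, 41, 4, 3, 0, 27, 20, 10, 30, 12, 15, 59]
134 [49, 44, 33, 3, 4, 31, 15, 3, 28, 14, 33, 62]
136 [53, 48, 40, 5, 0, 11, 23, 24, 19, 14, 63, 57]
138 [61, 53, 47, 42, 3, 12, 13, 14, 14, 52, 64, 63]
140 [63, 62, 61, 63, 61, 45, 46, 50, 62, 61, 61, 59]
((174.41854858398438, 133.99937438964844), (7.871426582336426, 9.99904727935791), 59.22195053100586)
10 [ 619.75366929 -140.06827562] diam [19.86927984 25.23988078]
30 [ 614.36029168 -144.64418497] diam [19.46000712 24.71998299]
45 [ 610.31525847 -148.07611699] diam [19.15305258 24.33005965]
60 [ 606.27022526 -151.508049  ] diam [18.84609804 23.94013631]
```

The brass flange stands on the box floor (disc top z≈13, hub top z≈29). The three steel flanges are concentric in their nests at the expected heights, and the arm is clear.

```bash
python3 -c "
from bench import ctrl; print(ctrl.job_done())"
```

```text
the job is handed in; nothing more can be done
None
```

I handed the job in at about 24 s: each steel flange sits hub up, flat and centred in the carrier that fits it, and the brass flange went through the funnel and stands on the reject box floor.

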